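# Slacken the flower press with the reversible ratchet spanner

## Robot

A 7-joint arm with a two-finger parallel gripper is mounted at the origin on a cart in front of the work surface, level with it; the furniture and walls round the work are solid. World frame = base frame: x ahead of the robot, y to its left, z up, the work surface at z = 0. Lengths are in mm, angles in rad, forces in N, time in s.
With the tool pointing down it reaches from about 400 to 875 mm from the base axis. Payload 4.4 kg.
Tool frame: the origin (TCP) lies at the centre of the arm's flange, where the gripper is bolted on; the fingertips stand 173 mm ahead of it and the grasp point (between the pads) lies 155 mm ahead of it; z points along the fingers, y is the direction in which the jaws open and shut (so a half turn about z gives the same grasp; the last joint's range is limited). The gripper opens to 85 mm and grips with 20 to 120 N. Pads are 22 mm wide; open, the fingers measure 114 mm over their backs; the gripper's body (76 mm by 85 mm) begins 54 mm behind the grasp point. The pads swing forward as they close: fully open they stand 13 mm farther back than shut.
Start: joints at [1.125, 0.628, 0.038, 1.517, -0.027, 0.996, -0.02], TCP at [240.999, -603.684, 404.713] pointing down, gripper open.
Joint ranges: [-3.06, 3.06], [-0.37, 2.12], [-1.25, 1.32], [0.18, 2.47], [-1.1, 4.24], [0.23, 1.98], [-2.94, 2.94]. Speed limits (rad/s): [2.57, 2.57, 3.14, 3.14, 3.14, 3.14, 3.14].

## Interface

Orientations are given as [roll, pitch, yaw] about the fixed x, y, z axes, in that order (R = Rz(yaw) Ry(pitch) Rx(roll)).
In Python, from cell import * gives the robot as it stands. The module is installed in compiled form; this text tells all that it offers.
- The arm moves only by the shell command python3 -m jog 'ROWS'. ROWS is JSON, one flat list of numbers, 5 for each row, row after row: the shift along the tool's x, y, z in mm, then the turn about the tool's z in degrees, then the finger opening in mm, from 0 to 85.4. A call has 1 to 20 rows; each row is the pose to reach, as a shift and turn from the pose commanded when the call began, along the tool's axes at that moment; what a row does not reach only later rows make up. A row lasts 1/12 s, in which the tool goes at most 41.7 mm and 7.16 degrees, less where a joint would pass 70% of its speed; a pose out of reach is approached as far as the arm can. A call with a gripper value outside its range is refused whole. The fingers move at their own pace and stop on an object; the grip force is fixed at half the most. Time passes only in rows, so rows that repeat a pose let the fingers close. It gives the time, the measured TCP pose, the force and the opening at its end, in the units of the state.
- read_state(): the state, without advancing time (a new reading comes with each control period).
- get_image(name): name is "scene" or "top" or "wrist"; returns (picture, depth): 384x512x3 uint8, blue, green, red; 384x512 float32, mm along the optical axis (not along the pixel's ray), 0 where there is no reading.
- camera_params(name): a dict with "K" (3x3 intrinsics, pixels), "T" (4x4, takes a point from camera to world coordinates). Camera axes: x right, y up, looking along -z (the intrinsics and any distortion apply to the point x, -y, -z); pixel columns grow to the right and rows downward; lengths in mm; the calibration is good to about 2 mm. A picture is of the moment at which its call begins: read the wrist's pose just before it. camera_params takes no time and is no camera call; for the wrist camera it gives the pose at the moment of the call.
- finish_job(): hands the job in, once; it reports no verdict.
The state is a dict: "clock": time; "qpos": joint angles; "qd": joint speeds; "tau": joint torques, N m; "eef_pos": TCP position; "tool_rot": TCP orientation; "force": force on the tool from outside, world axes, zero at the start; "torque": the same for the moment, N m; "width": finger opening in mm.
Only numpy, scipy, OpenCV 4.12 (cv2) and the standard library are available. Lean on these libraries where they do the work, as an engineer would, in place of code of your own. Each camera call takes 0.05 s, during which the arm holds its last target.

## Task

The hexagon screw on top of the flower press must be slackened with the ratchet spanner that lies on the bench, but its direction lever is still set to tighten: first flip the red lever over to the loosening side (to the right, seen with the handle pointing towards you). Then feel the spanner's eye down over the hexagon, without forcing it, until it has dropped fully home, and swing the handle counter-clockwise (seen from above), ratcheting back if you like, until the screw has been loosened by a quarter turn or a little more. Never wind the screw tighter, leave the spanner sitting on the screw and do not disturb the other things on the bench.

Things in the scene. Friction and masses are not known exactly. Their poses are not given: they have to be found in the camera images.
- spanner: Reversible ratchet ring spanner, 197 mm long, 0.39 kg, lying flat, lever up. Origin on the eye's axis at the head's underside; z up, handle along -x. Head 16 mm thick, rounded in front (radius 22 mm), with two flat parallel cheeks 46 mm apart (y = +-23 mm) from x = -34 to +6 mm: grasp it there, at or just behind the eye. Centre of mass at x = -16 mm.
- spanner_eye (a point): Centre of the spanner's eye, half-way up the head (8 mm above its underside); axes as spanner. The eye is a hexagon socket 25.4 mm across flats, open right through the head. The socket can turn inside the head as the ratchet allows, so its angle is not given by these axes.
- spanner_grip (a point): Middle of the grey round handle (16 mm thick, from 77 to 173 mm behind the eye), 125 mm behind the eye, half-way up; axes as spanner. Swing the seated spanner here.
- lever_tab (a point): Centre of the red upright tab of the direction lever: 12 mm long, 7.5 mm wide, 12 mm high, its top 12 mm above the head. The lever pivots on the head 36 mm behind the eye; the tab points back along the handle, 24 mm behind the pivot, and swings 6 mm to either side of the handle's centre line. A spring snaps it over the middle; 1 N sideways moves it, less than slides the spanner.
- selector (a joint): Direction lever (rad): -0.25 = tab to the spanner's +y side = tightening (as found); +0.25 = tab to its -y side (right, with the handle towards you) = loosening; flips past 0. Set to loosening, a counter-clockwise swing turns the socket too, a clockwise one clicks back freely; up to 18 degrees lost before it bites, 10 more between socket and hexagon. Clicking moves it between 0.1 and 0.25.
- press: Flower press, screwed to the bench: wooden base 200 x 270 mm, platen, green steel bridge 36 mm wide along its y axis (top 98 mm above the bench, round nuts at its ends up to 104 mm) with the hexagon screw in the middle. Origin at the centre of its underside, z up.
- screw_head (a point): On the screw's axis at the top of the hexagon's flats, 126 mm above the bench. Hexagon 24 mm across flats, 14 mm high, on a round collar 50 mm wide. Above this point a nose, 17 mm wide at the tip, 22.5 at its foot, 6.5 high, leads the eye at any angle. The hexagon's own angle is unknown. The head rests level with this point until the flats match (within 5 degrees, every 60), then drops 14 mm.
- press_screw (a joint): Turn of the screw from where it was found (rad), 0 at the start, positive = counter-clockwise from above = loosened; a full turn lifts screw and platen by 5 mm. It resists with about 0.4 N m (3 N at the handle's middle).
- tag_stack: Bystander: small stack of cardboard tags, 43 x 73 x 11 mm; origin at the centre of its underside.
- secateurs: Bystander: secateurs with red grips, 179 mm long, lying; origin at the centre of its underside.
- ribbon_red: Bystander: flat spool of red ribbon, 85 mm wide, 22 mm high; origin at the centre of its underside.

How it is judged (in metres and radians):
On the way, in this order (a step that is already met when the one before it is completed fails the run):
1. the direction lever is flipped to the loosening side (value of joint selector above 0.08 rad), for 0.2 s.
2. the spanner's eye has dropped fully home over the hexagon (z of spanner_eye in the frame of screw_head below -0.003 m and horizontal distance between spanner_eye and screw_head below 0.005 m), for 0.2 s.
3. the screw has been loosened by a quarter turn (value of joint press_screw above 1.45 rad), for 0.2 s.
At the end, for the whole second after the job is handed in: The screw stands loosened by a quarter turn (at least 1.4 rad, about 80 degrees) from where it was found and is at rest; the spanner, lever on the loosening side, sits still on the hexagon, its eye within 5 mm of the screw's axis and within about 3 mm of fully home (all of step 2 and value of joint press_screw above 1.4 rad and velocity of joint press_screw below 0.05 rad/s and value of joint selector above 0.05 rad and linear speed of spanner below 0.02 m/s); the robot touches nothing.
It fails at once if the screw is wound tighter than it was found (by more than 0.12 rad) (value of joint press_screw below -0.12 rad).
It fails at once if the spanner is forced down: it loads the screw head with more than 60 N while its eye has not begun to drop over the hexagon (contact force between spanner and press above 60 N and z of spanner_eye in the frame of screw_head above 0.006 m).
It fails at once if a bystander is moved by more than 20 mm (distance of any of ribbon_red, tag_stack, secateurs from where it was at the start of the episode above 0.02 m).
It also fails if it takes over 72 s, if anything falls off the work surface, if the arm or the gripper's body presses on something with over 40 N, if the wrist force passes 120 N, or if a joint passes its speed limit or range.

## Working session

There is one attempt and no reset: what is moved stays moved. The work goes in short steps, Python scripts to look and compute and a shell command to move; the robot and the scene stay as the last step left them, time stands still between calls to the robot, and variables do not carry over. Pictures are saved under pics/ and viewed, and the job is handed in when it is done.

```bash
mkdir -p pics
cat > h.py <<'E'
from cell import *
import numpy as np, cv2
def snap(n,f):
    s=read_state(); p=camera_params(n); im,d=get_image(n); cv2.imwrite('pics/'+f+'.png',im); np.savez('pics/'+f+'.npz',im=im,d=d,K=p['K'],T=p['T']); return s,p,im,d
def ray(p,u,v,z):
    K=np.array(p['K']);T=np.array(p['T'])
    r=np.array([(u-K[0,2])/K[0,0],-(v-K[1,2])/K[1,1],-1]); r=T[:3,:3]@r
    o=T[:3,3]; return o+r*(z-o[2])/r[2]
def dep(p,d,u,v):
    K=np.array(p['K']);T=np.array(p['T']); z=d[int(v),int(u)]
    return T[:3,:3]@(z*np.array([(u-K[0,2])/K[0,0],-(v-K[1,2])/K[1,1],-1]))+T[:3,3]
E
python3 - <<'E'
from h import *
for n in ['top','scene','wrist']:
    s,p,im,d=snap(n,n+'0'); print(n,np.round(p['K'],1).tolist(),np.round(p['T'],3).tolist(),[k for k in p])
print(s)
E
```

```text
top [[372.6, 0.0, 256.2], [0.0, 372.6, 188.5], [0.0, 0.0, 1.0]] [[-0.009, 0.992, -0.128, 368.144], [-1.0, -0.01, -0.012, 10.852], [-0.014, 0.128, 0.992, 1500.426], [0.0, 0.0, 0.0, 1.0]] ['K', 'T']
scene [[348.8, 0.0, 257.0], [0.0, 348.8, 189.0], [0.0, 0.0, 1.0]] [[-0.772, 0.273, -0.575, -181.571], [-0.636, -0.354, 0.686, 887.75], [-0.016, 0.895, 0.447, 691.207], [0.0, 0.0, 0.0, 1.0]] ['K', 'T']
wrist [[346.1, 0.0, 260.2], [0.0, 346.1, 187.9], [0.0, 0.0, 1.0]] [[0.37, 0.895, 0.25, 304.011], [-0.929, 0.357, 0.097, -579.009], [-0.003, -0.268, 0.963, 371.92], [0.0, 0.0, 0.0, 1.0]] ['K', 'T']
{'clock': 0.1, 'qpos': array([ 1.12519818,  0.62921147,  0.0384071 ,  1.51827652, -0.02701743,
        0.996281  , -0.01999758]), 'qd': array([-0.00197436, -0.00241993, -0.00026608, -0.00372624,  0.00201519,
        0.00256649, -0.00041472]), 'tau': array([ 3.43923086e-03, -5.64518523e+01,  1.23088863e+00, -1.93968576e+01,
        1.13672821e-02,  5.43425238e-03,  2.44653143e-05]), 'eef_pos': array([ 240.92779716, -603.41282022,  403.90469957]), 'tool_rot': array([-3.13993248e+00, -2.23085505e-05,  3.79821344e-01]), 'force': array([-0.38600617, -0.60852387,  0.63338522]), 'torque': array([ 0.01417798, -0.01575616,  0.05261126]), 'width': 85.68147564835625}
```

View pics/top0.png

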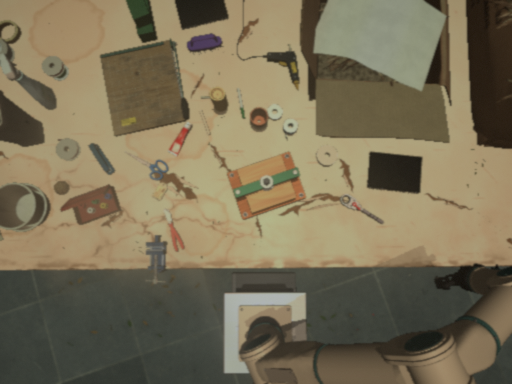

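View pics/scene0.png

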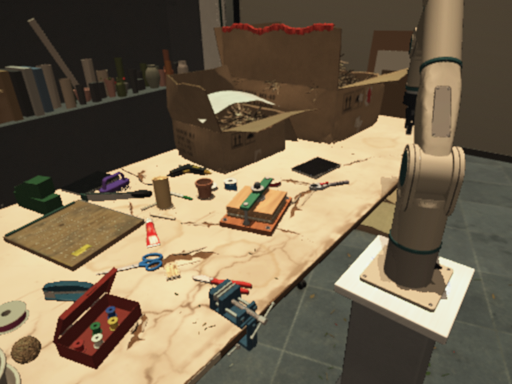

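View pics/wrist0.png

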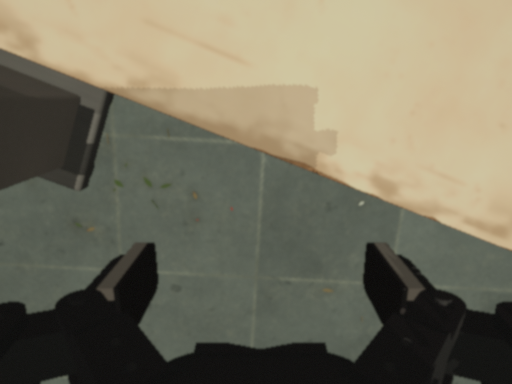

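Run:
```python
from h import *
z=np.load('pics/top0.npz'); im=z['im']; p={'K':z['K'],'T':z['T']}
c=cv2.resize(im[140:240,215:400],None,fx=4.3,fy=4.3,interpolation=cv2.INTER_CUBIC); cv2.imwrite('pics/topc.png',c)
for u,v,h in [(346,200,16),(382,222,8),(266,182,126),(326,157,22),(173,232,10),(230,175,20)]: print((u,v),ray(p,u,v,h).round(), dep(p,z['d'],u,v).round())
```

```text
(346, 200) [ 510. -328.   16.] [ 512. -333.   -4.]
(382, 222) [ 421. -469.    8.] [ 421. -466.   19.]
(266, 182) [570.  -9. 126.] [569.  -9. 131.]
(326, 157) [ 684. -253.   22.] [ 688. -257.    3.]
(173, 232) [389. 363.  10.] [389. 362.  13.]
(230, 175) [615. 134.  20.] [614. 134.  27.]
```

View pics/topc.png

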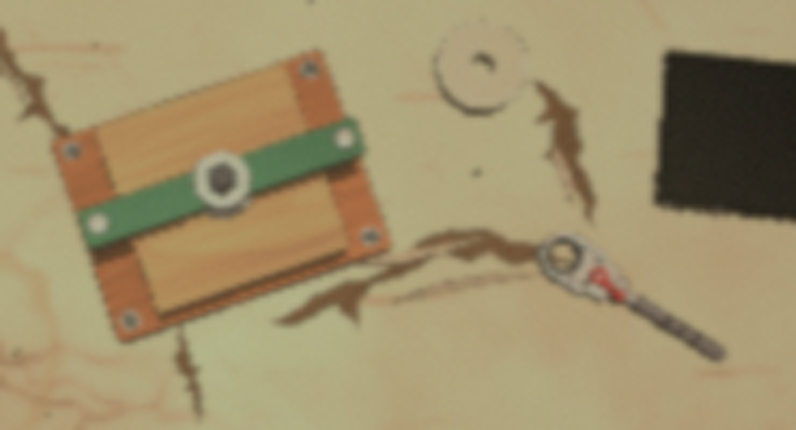

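```bash
python3 -m jog '[30,-12,0,-4,85, 60,-25,0,-8,85, 90,-37,0,-12,85, 120,-50,0,-16,85, 150,-62,0,-20,85, 180,-74,0,-24,85, 210,-87,0,-28,85, 240,-99,0,-32,85, 270,-111,0,-36,85, 300,-124,0,-36,85, 322,-133,0,-36,85, 322,-133,0,-36,85, 322,-133,0,-36,85, 322,-133,0,-36,85]'
python3 - <<'E'
from h import *
s,p,im,d=snap('wrist','w1');print(s['eef_pos'],s['tool_rot'],s['clock'])
E
```

```text
clock: 1.32
eef_pos: [490.1, -361.4, 404.4]
tool_rot: [-3.141, 0.001, 1.007]
force: [-0.4, -1.1, -0.2]
width: 85.4
[ 490.1111954  -361.41085959  404.42539793] [-3.14081180e+00  1.12719348e-03  1.00746592e+00] 1.3167
```

View pics/w1.png

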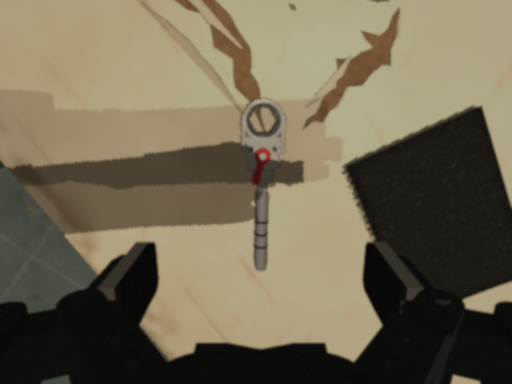

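Run:
```python
from h import *
z=np.load('pics/w1.npz'); im=z['im']; p={'K':z['K'],'T':z['T']}
c=cv2.resize(im[90:280,200:330],None,fx=3,fy=3,interpolation=cv2.INTER_CUBIC); cv2.imwrite('pics/w1c.png',c)
hsv=cv2.cvtColor(im,cv2.COLOR_BGR2HSV)
red=((hsv[...,1]>150)&((hsv[...,0]<8)|(hsv[...,0]>172))&(hsv[...,2]>60)).astype(np.uint8)
red[:, :200]=0; red[:,330:]=0
n,l,st,ce=cv2.connectedComponentsWithStats(red); print(st,ce)
for r in range(100,275,6):
    g=im[r,225:300].astype(int); sat=g.max(1)-g.min(1); 
    print(r, ''.join('#' if s<22 else ('r' if red[r,225+i] else '.') for i,s in enumerate(sat)))
```

```text
[[     0      0    512    384 196360]
 [   252    149     18     36    248]] [[255.49489713 191.53286311]
 [259.54032258 165.47983871]]
100 ...........................................................................
106 .............................###################...........................
112 .........................##.....................####.......................
118 ......................##...........................####....................
124 .......................###........................#####....................
130 .........................#####................######.......................
136 ...................................#########...............................
142 ...........................................................................
148 ................############....................####.......................
154 ....................#########..rrr........rrr..............................
160 .....................#########..rrr.....rrrr..###..........................
166 ....................##########..rrrrrr.################....................
172 
[... 735 characters left out ...]
................##..........................................
232 ..............................####.....##..................................
238 ...............................##.......#..................................
244 ..............................###.......#..................................
250 ..............................##.......##..................................
256 ..............................##........#..................................
262 ...............................#.......#...................................
268 ...........................................................................
274 ...........................................................................
```

View pics/w1c.png

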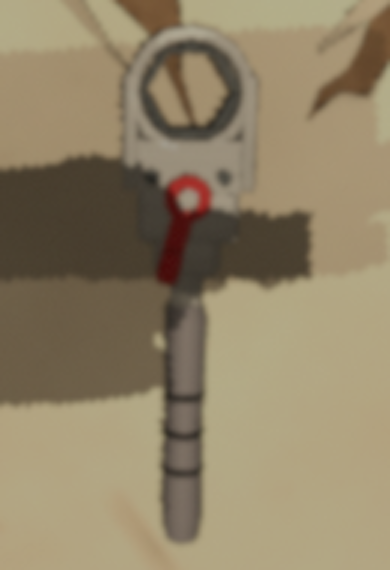

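Run:
```python
from h import *
z=np.load('pics/w1.npz'); p={'K':z['K'],'T':z['T']}
P=[ray(p,u,v,h) for u,v,h in [(263.7,119.5,16),(262.7,155.7,18),(257.0,178,24),(260.3,269,8),(261,195,8)]]
for q in P: print(q.round(1), np.linalg.norm((q-P[0])[:2]).round(1), np.degrees(np.arctan2(*(P[0]-q)[1::-1])).round(1))
for c in [(263.7,105),(263,140)]: print(ray(p,*c,16))
```

```text
[ 514.3 -329.6   16. ] 0.0 0.0
[ 493.9 -360.1   18. ] 36.8 56.2
[ 476.9 -375.8   24. ] 59.4 51.1
[ 419.1 -473.6    8. ] 172.6 56.5
[ 468.1 -397.7    8. ] 82.3 55.8
[ 521.92101289 -317.49985486   16.        ]
[ 502.64598709 -346.78449827   16.        ]
```

```bash
python3 -m jog '[-5,-12,25,1.4,0, -12,-24,50,1.4,0, -19,-36,75,1.4,0, -19,-42,105,1.4,0, -19,-42,135,1.4,0, -19,-42,165,1.4,0, -19,-42,190,1.4,0, -19,-42,205,1.4,0, -19,-42,211,1.4,0, -19,-42,211,1.4,0,-19,-42,211,1.4,0,-19,-42,211,1.4,0]'
python3 - <<'E'
from h import *
s,p,im,d=snap('wrist','w2');print(s['eef_pos'],s['tool_rot'],s['clock'],s['width'])
E
```

```text
clock: 2.37
eef_pos: [445.3, -355.3, 194.9]
tool_rot: [3.139, 0.0, 0.983]
force: [0.2, -0.8, 0.1]
width: -0.0
[ 445.28266758 -355.27303233  194.94944392] [3.13931214e+00 3.11959471e-04 9.82754160e-01] 2.3667 -0.04352761016899167
```

View pics/w2.png

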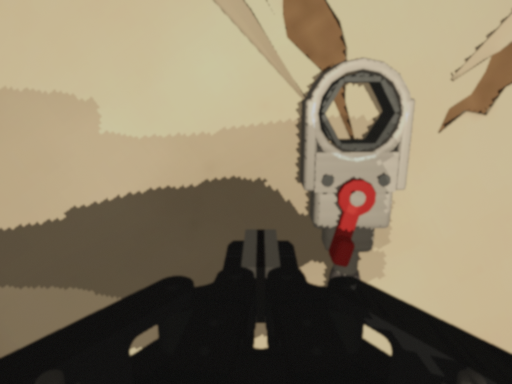

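```bash
python3 -m jog '[0,4,2,0,0, 0,8,2,0,0, 0,12,2,0,0, 0,16,2,0,0, 0,19,2,0,0, 0,22,2,0,0, 0,24,2,0,0, 0,26,2,0,0, 0,28,2,0,0, 0,30,2,0,0, 0,30,2,0,0]'
python3 - <<'E'
from h import *
s,p,im,d=snap('wrist','w3');print(s['eef_pos'],s['force'],s['clock'],s['width'])
cv2.imwrite('pics/w3c.png',im[20:320,180:480])
E
```

```text
clock: 3.33
eef_pos: [470.8, -371.2, 191.8]
tool_rot: [3.14, -0.0, 0.984]
force: [1.2, -0.6, -0.6]
width: 0.1
[ 470.75348377 -371.2100232   191.81810231] [ 1.19231199 -0.56407615 -0.58650565] 3.3333 0.09901956514959434
```

View pics/w3c.png

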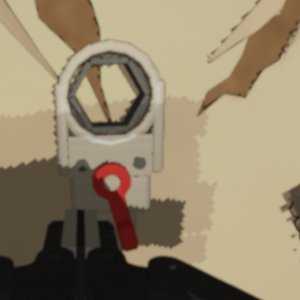

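```bash
python3 -m jog '[0,-3,0,0,0, 0,-5,-20,0,0, 0,-5,-50,0,40, 10,0,-80,0,85, 20,5,-100,0,85, 40,10,-120,0,85, 54,13,-120,0,85, 54,13,-120,0,85, 54,13,-120,0,85,54,13,-120,0,85]'
python3 - <<'E'
from h import *
s,p,im,d=snap('wrist','w4');print(s['eef_pos'],s['tool_rot'],s['clock'],s['width'])
cv2.imwrite('pics/w4c.png',cv2.resize(im[60:320,150:400],None,fx=2.3,fy=2.3))
E
```

```text
clock: 4.22
eef_pos: [509.6, -333.6, 310.5]
tool_rot: [-3.139, 0.001, 0.983]
force: [-0.6, 0.5, 0.7]
width: 84.9
[ 509.58770189 -333.64510588  310.54685405] [-3.13893382e+00  1.23380523e-03  9.83177983e-01] 4.2167 84.93350589594785
```

View pics/w4c.png

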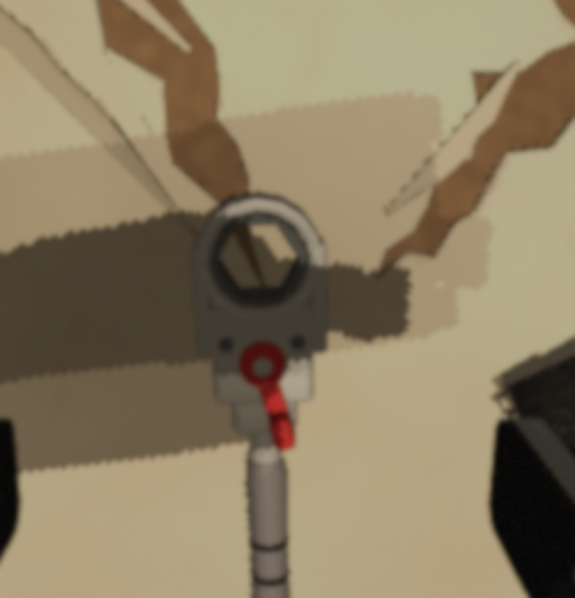

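Run:
```python
from h import *
z=np.load('pics/w4.npz'); p={'K':z['K'],'T':z['T']}
P=[ray(p,150+u/2.3,60+v/2.3,h) for u,v,h in [(260,258,16),(263,366,18),(283,432,26),(268,548,16),(267,460,16),(196,280,12),(327,280,14)]]
for q in P: print(q.round(1), np.linalg.norm((q-P[0])[:2]).round(1), np.degrees(np.arctan2(*(P[0]-q)[1::-1])).round(1))
s=read_state();y=.983
t=(s['eef_pos']-P[0])[:2]; print('tool offs',t@[np.cos(y),np.sin(y)],t@[np.sin(y),-np.cos(y)])
# depth profile
for u,v in [(200+61,170-25),(248,175),(278,175),(262,200)]: print(dep(p,z['d'],u,v))
```

```text
[ 514.8 -329.    16. ] 0.0 0.0
[ 494.5 -361.3   18. ] 38.1 58.0
[ 488.5 -382.8   26. ] 59.9 64.0
[ 455.5 -423.7   16. ] 111.7 57.9
[ 475.2 -393.1   16. ] 75.3 58.3
[ 491.5 -324.    12. ] 23.8 -12.1
[ 529.4 -348.6   14. ] 24.4 126.7
tool offs -7.139956015901537 -1.6530779441128831
[ 524.97933381 -310.78427192   13.40450909]
[ 5.01160153e+02 -3.27132982e+02  3.32941118e-01]
[ 522.28528809 -339.60509093    5.91389385]
[ 501.32479464 -347.71470393   14.86440395]
```

```bash
python3 -m jog '[1,1,25,-1.2,85, 3,1.5,60,-1.2,85, 3,1.5,90,-1.2,85, 3,1.5,115,-1.2,85, 3,1.5,130,-1.2,85, 3,1.5,137,-1.2,85, 3,1.5,137.5,-1.2,85,3,1.5,137.5,-1.2,85, 3,1.5,137.5,-1.2,60]'
python3 - <<'E'
from h import *
s,p,im,d=snap('wrist','w5');print(s['eef_pos'],s['tool_rot'],s['clock'],s['width'],s['force'])
E
```

```text
clock: 5.02
eef_pos: [513.9, -332.3, 175.2]
tool_rot: [3.14, 0.0, 1.004]
force: [0.6, -0.2, 0.2]
width: 75.1
[ 513.92550913 -332.25974897  175.19192849] [3.13990645e+00 1.05079440e-04 1.00406062e+00] 5.0167 75.12559344454817 [ 0.63722902 -0.20980613  0.23349898]
```

View pics/w5.png

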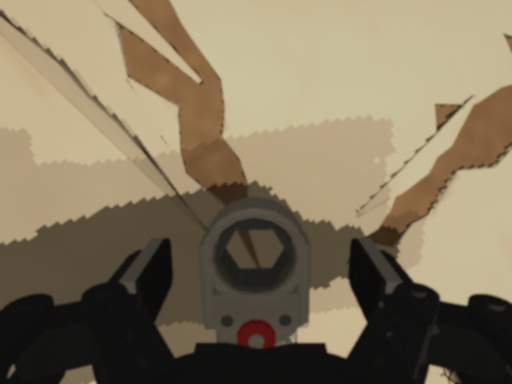

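```bash
python3 -m jog '[0,0,1,0,60, 0,0,1.5,0,44, 0,0,1.5,0,30, 0,0,1.5,0,30, 0,0,1.5,0,30, 0,0,1.5,0,30, 0,0,1.5,0,30]'
python3 - <<'E'
from h import *
s,p,im,d=snap('wrist','w6');print(s['eef_pos'],s['tool_rot'],s['clock'],s['width'],s['force'],s['torque'])
E
```

```text
clock: 5.65
eef_pos: [513.8, -331.7, 173.8]
tool_rot: [3.141, 0.0, 1.005]
force: [-1.2, 0.8, 5.4]
width: 44.2
[ 513.81302647 -331.67560883  173.81109458] [3.14090728e+00 9.61909642e-05 1.00455272e+00] 5.65 44.215354173026576 [-1.19142701  0.82658053  5.42232387] [ 0.16341168  0.32630474 -0.01828578]
```

View pics/w6.png

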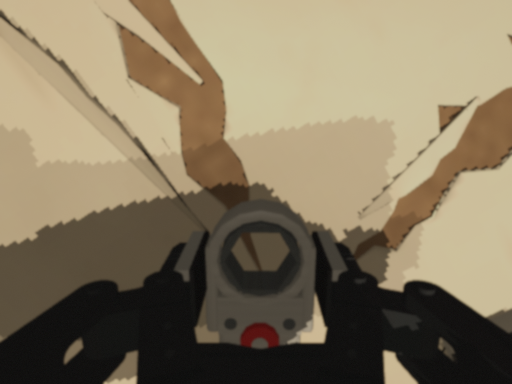

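Run:
```python
from h import *
z=np.load('pics/w6.npz'); p={'K':z['K'],'T':z['T']}; im=z['im']
cv2.imwrite('pics/w6c.png',cv2.resize(im[180:384,150:370],None,fx=3,fy=3))
for u,v,h in [(259.5,258,16),(260,340,18)]: print(ray(p,u,v,h))
for u,v in [(214,275),(312,275),(262,210),(262,305),(192,250),(325,250)]: print(u,v,dep(p,z['d'],u,v).round(1))
```

```text
[ 515.72942985 -329.07316117   16.        ]
[ 495.95694604 -360.47490242   18.        ]
214 275 [ 495.4 -326.2   14.5]
312 275 [ 529.3 -348.1   13.9]
262 210 [ 527.2 -312.9   14.5]
262 305 [ 504.6 -348.5   14.8]
192 250 [ 498.4 -309.5   23.8]
325 250 [ 540.3 -335.5   25. ]
```

View pics/w6c.png

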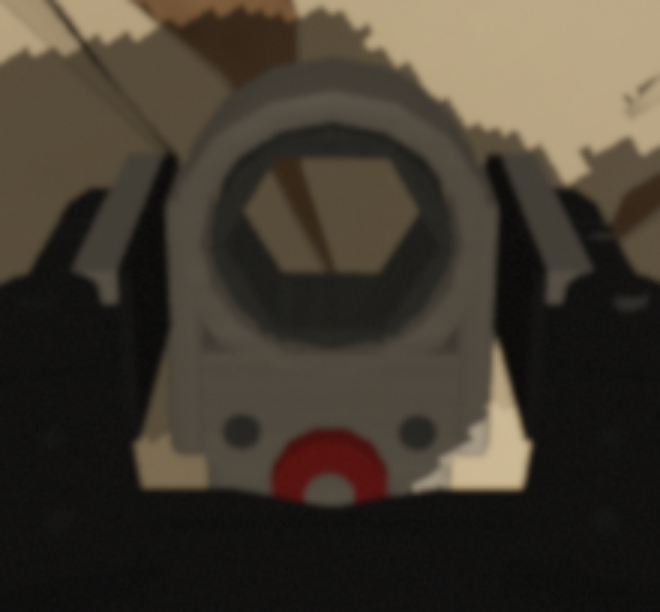

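```bash
python3 -m jog '[0,0,0,0,56, 0,0,0,0,56, 0,0,-3,0,56, 0,0,-3.5,0,56, 0,0,-3.5,0,30, 0,0,-3.5,0,30, 0,0,-3.5,0,30, 0,0,-3.5,0,30, 0,0,-3.5,0,30, 0,0,-3.5,0,30]'
python3 - <<'E'
from h import *
s,p,im,d=snap('wrist','w7');print(s['eef_pos'],s['tool_rot'],s['clock'],s['width'],s['force'],s['torque'])
E
python3 -m jog '[0,0,-5,0,30, 0,0,-15,0,30, 0,0,-30,0,30, 0,0,-50,0,30, 0,0,-50,0,30, 0,0,-50,0,30]'
python3 - <<'E'
from h import *
s,p,im,d=snap('wrist','w8');print(s['eef_pos'],s['tool_rot'],s['clock'],s['width'],s['force'],s['torque'])
E
```

```text
clock: 6.53
eef_pos: [513.9, -331.8, 176.9]
tool_rot: [3.141, 0.0, 1.004]
force: [-1.5, 0.5, 4.8]
width: 44.6
[ 513.91544436 -331.75356357  176.93869615] [3.14088354e+00 2.70407596e-05 1.00448921e+00] 6.5333 44.62666802206237 [-1.45878804  0.54925093  4.79576408] [ 0.14510572  0.2434415  -0.05726044]
clock: 7.08
eef_pos: [514.1, -331.9, 227.2]
tool_rot: [3.139, -0.0, 1.004]
force: [-0.2, 1.3, -4.1]
width: 44.4
[ 514.05367768 -331.89003243  227.18551378] [ 3.13919693e+00 -1.40137157e-04  1.00448985e+00] 7.0833 44.38471993686566 [-0.23620211  1.27462908 -4.10107397] [ 0.01320532  0.02108979 -0.06036851]
```

View pics/w8.png

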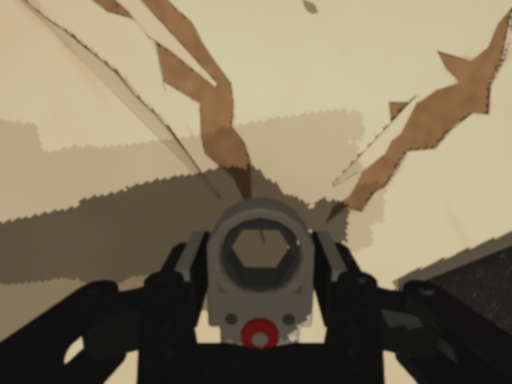

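```bash
python3 -m jog '[0,0,-30,0,30, 5,-2,-60,0,30, 15,-8,-90,0,30, 30,-17,-115,0,30, 52,-28,-133,0,30, 76,-42,-133,0,30, 100,-55,-133,0,30, 126,-69,-133,0,30, 152,-83,-133,0,30, 177,-97,-133,0,30, 200,-109,-133,0,30, 218,-119,-133,0,30, 229,-125,-133,0,30, 232,-127,-133,0,30, 232,-127,-133,0,30, 232,-127,-133,0,30]'
python3 - <<'E'
from h import *
s,p,im,d=snap('wrist','w9');print(s['eef_pos'],s['tool_rot'],s['clock'],s['width'],s['force'],s['torque'])
E
```

```text
clock: 8.47
eef_pos: [530.8, -69.2, 358.8]
tool_rot: [-3.141, 0.002, 1.003]
force: [-0.6, -1.6, -4.4]
width: 44.0
[530.77580099 -69.23067296 358.78216322] [-3.14146868e+00  1.55977820e-03  1.00308304e+00] 8.4667 43.97845691853896 [-0.55761296 -1.62115691 -4.39899322] [ 0.04433834  0.00395976 -0.04204901]
```

View pics/w9.png

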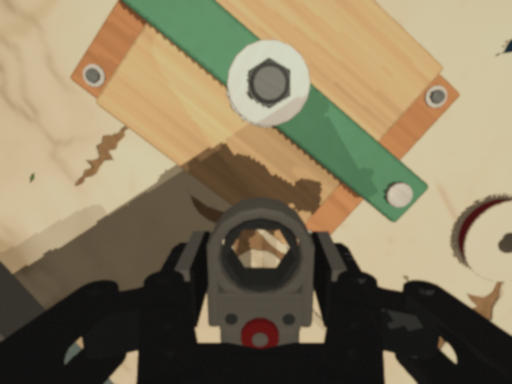

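Run:
```python
from h import *
z=np.load('pics/w9.npz'); p={'K':z['K'],'T':z['T']}; im=z['im']
a=cv2.resize(im[30:135,215:325],None,fx=5,fy=5,interpolation=cv2.INTER_CUBIC)
b=cv2.resize(im[190:320,205:315],None,fx=4,fy=4,interpolation=cv2.INTER_CUBIC)
cv2.imwrite('pics/w9a.png',a);cv2.imwrite('pics/w9b.png',b)
# collar: bright
hsv=cv2.cvtColor(im,cv2.COLOR_BGR2HSV)
m=((hsv[...,1]<50)&(hsv[...,2]>120)).astype(np.uint8); m[:30]=0;m[135:]=0;m[:,:215]=0;m[:,325:]=0
c=max(cv2.findContours(m,cv2.RETR_EXTERNAL,cv2.CHAIN_APPROX_NONE)[0],key=cv2.contourArea)
print('collar',cv2.fitEllipse(c)); e=cv2.fitEllipse(c)[0]
print(ray(p,*e,112), ray(p,*e,111))
k=((hsv[...,2]<110)).astype(np.uint8);mm=np.zeros_like(k);cv2.drawContours(mm,[c],-1,1,-1);mm=cv2.erode(mm,np.ones((7,7)));k&=mm
c2=max(cv2.findContours(k,cv2.RETR_EXTERNAL,cv2.CHAIN_APPROX_NONE)[0],key=cv2.contourArea)
M=cv2.moments(c2);u,v=M['m10']/M['m00'],M['m01']/M['m00'];print('hex',u,v,cv2.contourArea(c2),ray(p,u,v,119),dep(p,z['d'],u,v))
print(cv2.approxPolyDP(c2,4,True).squeeze().tolist())
```

```text
collar ((267.8434143066406, 82.51776885986328), (82.21800231933594, 85.57284545898438), 1.2857768535614014)
[573.73201436 -10.98258329 112.        ] [573.76165296 -10.97374811 111.        ]
hex 268.5023440317346 82.68722202187763 1386.5 [573.7937389  -11.32698253 119.        ] [573.43984254 -11.41249651 130.44015767]
[[268, 59], [249, 72], [248, 94], [269, 106], [288, 94], [288, 70]]
```

View pics/w9a.png

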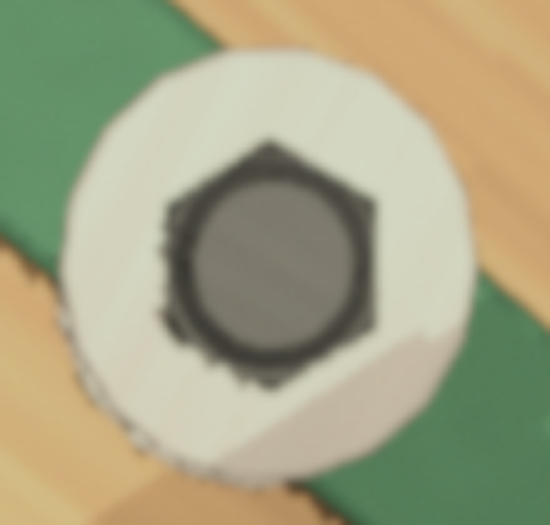

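View pics/w9b.png

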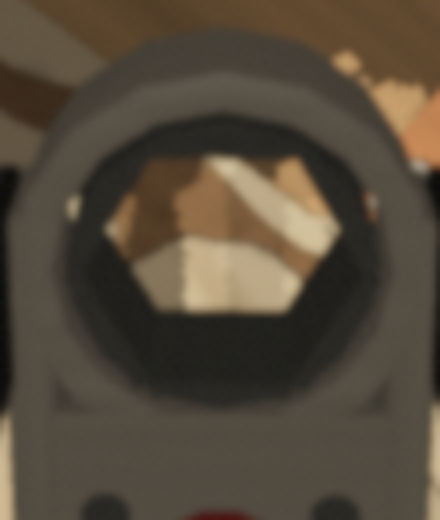

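Run:
```python
from h import *
z=np.load('pics/w9.npz'); p={'K':z['K'],'T':z['T']}
tcp=np.array([530.8,-69.2]);y=1.0031
for u,v,h in [(260.6,248,181.8),(261.5,254.3,197.8),(260,337,200)]:
    e=ray(p,u,v,h); t=e[:2]-tcp; print(e, t@[np.cos(y),np.sin(y)],t@[np.sin(y),-np.cos(y)])
for n in ['w8']:
    z=np.load('pics/w8.npz'); p={'K':z['K'],'T':z['T']}; print(dep(p,z['d'],262,310),dep(p,z['d'],214,275))
def calc(ex,ey,yaw,S=np.array([573.7,-11.2])):
    X=np.array([np.cos(yaw),np.sin(yaw)]);Y=np.array([np.sin(yaw),-np.cos(yaw)])
    return S-ex*X-ey*Y
for ex in (3,4): 
    T=calc(ex,0.2,np.radians(27.5)); t=T-tcp; print(ex,T,t@[np.cos(y),np.sin(y)],t@[np.sin(y),-np.cos(y)])
```

```text
[530.28521267 -71.00232373 181.8       ] -1.7964112097314653 0.5350547689887364
[533.17796796 -67.14973393 197.8       ] 3.007277518380744 0.902554434918849
[512.14586673 -98.91881983 200.        ] -35.08734394860837 0.2514656050949906
[ 502.64459762 -352.75981328   64.9658356 ] [ 494.35830414 -327.99088125   64.11545249]
3 [570.94661778 -12.40784367] 69.47032646389937 3.3126545639415603
4 [570.05960694 -12.86959229] 68.60406899352945 2.813056730651489
```

```bash
python3 -m jog '[8,0,0,4,30, 17,1,0,8,30, 27,1,0,12,30, 37,2,0,16,30, 47,2,0,20,30, 57,3,0,24,30, 64,3,10,28,30, 70,3.3,20,30,30, 70,3.3,30,30,30, 70,3.3,39,30,30, 70,3.3,39,30,30, 70,3.3,39,30,30]'
python3 - <<'E'
from h import *
s,p,im,d=snap('wrist','w10');print(s['eef_pos'],s['tool_rot'],s['clock'],s['width'],s['force'],s['torque'])
cv2.imwrite('pics/w10c.png',cv2.resize(im[180:384,150:370],None,fx=3,fy=3))
s,p,im,d=snap('scene','s10');cv2.imwrite('pics/s10c.png',cv2.resize(im[100:250,190:350],None,fx=4,fy=4))
E
```

```text
clock: 9.52
eef_pos: [570.9, -11.7, 319.6]
tool_rot: [-3.141, 0.002, 0.48]
force: [0.6, -0.5, -4.4]
width: 44.1
[570.86535951 -11.6996079  319.5807565 ] [-3.14123876e+00  1.89324584e-03  4.79961245e-01] 9.5167 44.086006117109704 [ 0.56387542 -0.47034213 -4.36492735] [ 0.00211781 -0.02611036  0.04951301]
```

View pics/w10c.png

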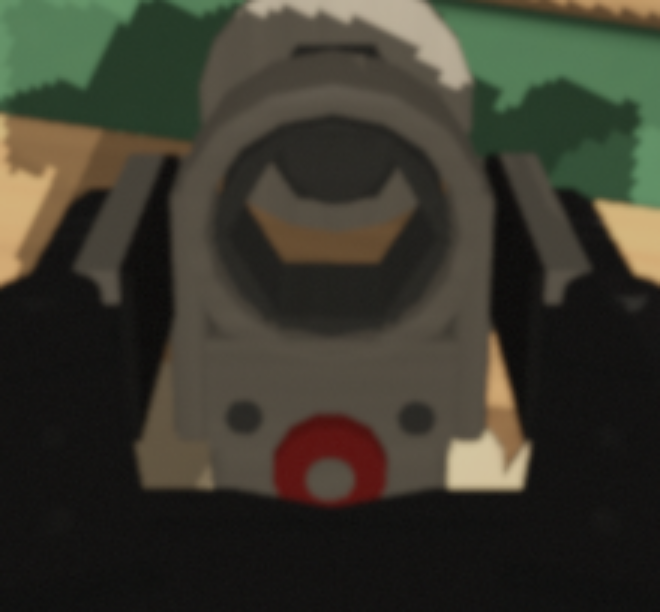

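View pics/s10c.png

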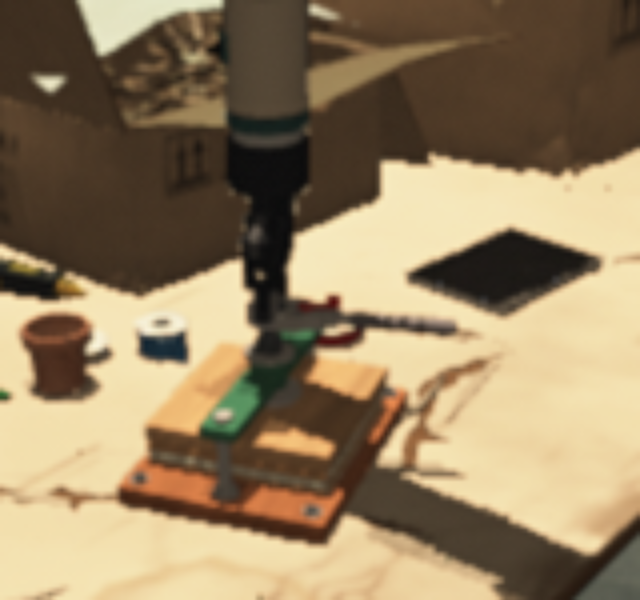

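Run:
```python
from h import *
z=np.load('pics/w10.npz'); p={'K':z['K'],'T':z['T']}
tcp=np.array([570.87,-11.7]);y=.480
for u,v,h in [(150+332/3,180+203/3,132.5),(150+332/3,180+203/3,126),(150+334/3,180+224/3,158.6),(150+330/3,180+231/3,112)]:
    e=ray(p,u,v,h); t=e[:2]-tcp; print(e, t@[np.cos(y),np.sin(y)],t@[np.sin(y),-np.cos(y)])
```

```text
[565.69803035 -15.17130571 132.5       ] -6.190487508227061 0.6907226604814571
[562.95535606 -16.59730119 126.        ] -9.281720695883369 0.6890635380931771
[574.06662512 -11.12708762 158.6       ] 3.099949255419986 0.9679645385886514
[551.83764648 -21.9582474  112.        ] -21.61864596857282 0.310268844748137
```

```bash
python3 -m jog '[0,0,3,0,30, 0,0,6,0,30, 0,0,9,0,30, 0,0,11,0,30, 0,0,13,0,30, 0,0,14,0,30, 0,0,14,0,30]'; python3 -m jog '[0,0,1,0,30,0,0,2,0,30,0,0,2,0,30]'
```

```text
clock: 10.2
eef_pos: [571.2, -10.4, 305.9]
tool_rot: [-3.141, 0.0, 0.481]
force: [0.1, -1.0, -3.5]
width: 44.1
clock: 10.45
eef_pos: [571.3, -10.4, 304.1]
tool_rot: [-3.142, 0.0, 0.481]
force: [-0.0, 0.5, -3.7]
width: 44.1
```

```bash
for i in 1 ; do python3 -m jog '[0,0.5,1,0,30,0,0.5,2,0,30,0,0.5,2,0,30]'; done;  python3 -m jog '[0,0,1,0,30,0,0,2,0,30,0,0,2,0,30]'
```

```text
clock: 10.7
eef_pos: [571.7, -11.1, 302.2]
tool_rot: [3.141, -0.0, 0.481]
force: [1.0, -0.3, -4.4]
width: 44.1
clock: 10.95
eef_pos: [571.7, -11.1, 300.1]
tool_rot: [3.141, -0.0, 0.481]
force: [1.3, -0.1, -4.5]
width: 44.1
```

```bash
python3 -m jog '[0,0,1,0,30,0,0,2,0,30,0,0,2,0,30]'; python3 -m jog '[0,0,1,0,30,0,0,2,0,30,0,0,2,0,30]';python3 -m jog '[0,0,1,0,30,0,0,2,0,30,0,0,2,0,30]'
```

```text
clock: 11.2
eef_pos: [571.7, -11.0, 298.1]
tool_rot: [3.141, -0.0, 0.481]
force: [2.1, -1.0, -4.0]
width: 43.9
clock: 11.45
eef_pos: [571.7, -11.1, 296.1]
tool_rot: [3.141, -0.0, 0.481]
force: [1.9, -2.2, -4.3]
width: 44.1
clock: 11.7
eef_pos: [571.7, -11.0, 294.1]
tool_rot: [3.141, -0.0, 0.481]
force: [1.8, -2.5, -4.1]
width: 44.3
```

Already sliding down over the flats (lateral forces ~2–3 N, no axial load). Continue.

```bash
python3 -m jog '[0,0,1,0,30,0,0,2,0,30,0,0,2,0,30]'; python3 -m jog '[0,0,1,0,30,0,0,2,0,30,0,0,2,0,30]';python3 -m jog '[0,0,1,0,30,0,0,1,0,30,0,0,1,0,30]';python3 -m jog '[0,0,1,0,30,0,0,1,0,30,0,0,1,0,30]'
```

```text
clock: 11.95
eef_pos: [571.7, -11.0, 292.1]
tool_rot: [3.141, -0.0, 0.481]
force: [2.8, -2.8, -4.3]
width: 44.5
clock: 12.2
eef_pos: [571.7, -11.0, 290.1]
tool_rot: [3.141, -0.0, 0.481]
force: [4.2, -3.1, -3.9]
width: 44.0
clock: 12.45
eef_pos: [571.7, -11.0, 289.2]
tool_rot: [3.141, -0.0, 0.481]
force: [3.6, -2.8, -4.5]
width: 44.3
clock: 12.7
eef_pos: [571.7, -11.0, 288.9]
tool_rot: [3.141, -0.001, 0.481]
force: [1.3, -3.1, 3.5]
width: 44.1
```

Run:
```python
from h import *
s,p,im,d=snap('wrist','w11');print(s['torque'],s['clock'])
cv2.imwrite('pics/w11c.png',cv2.resize(im[180:384,150:370],None,fx=3,fy=3))
s,p,im,d=snap('scene','s11');cv2.imwrite('pics/s11c.png',cv2.resize(im[150:220,220:320],None,fx=6,fy=6))
```

```text
[-0.63026633 -0.38188806  0.04317406] 12.7
```

View pics/w11c.png

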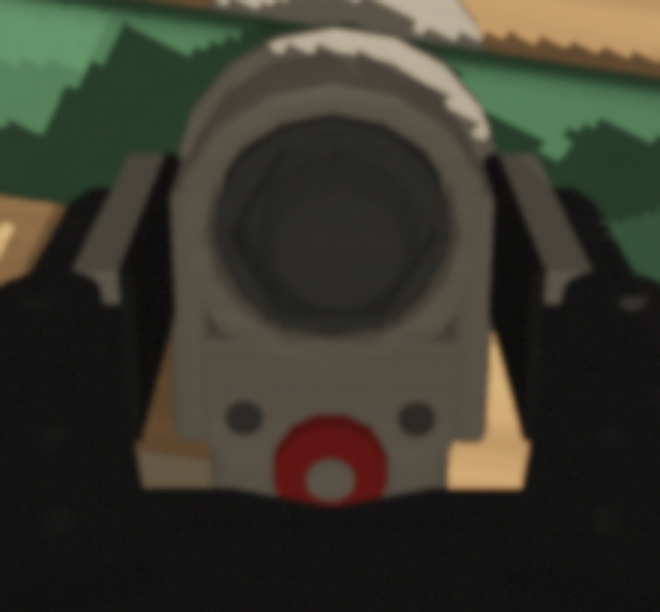

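View pics/s11c.png

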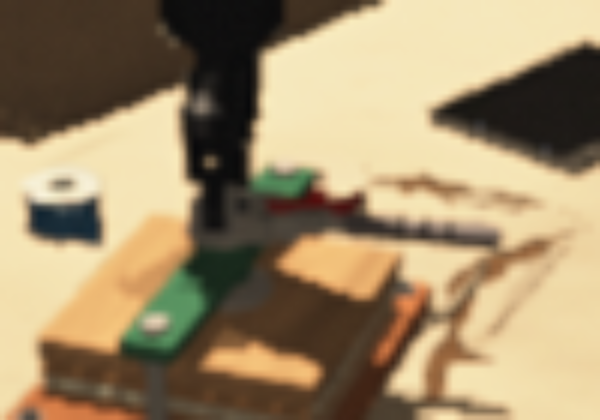

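```bash
python3 -m jog '[0,0.2,-0.2,-3,30, 0,0.35,-0.3,-6,30, 0,0.5,-0.4,-9,30, 0,0.65,-0.4,-12,30, 0,0.8,-0.4,-15,30, 0,1,-0.5,-18,30, 0,1.15,-0.5,-21,30, 0,1.3,-0.6,-24,30, 0,1.45,-0.6,-27,30, 0,1.6,-0.7,-30,30]'
python3 - <<'E'
from h import *
s,p,im,d=snap('wrist','w12');print(s['torque'],s['force'],s['clock'])
cv2.imwrite('pics/w12c.png',cv2.resize(im[180:384,150:370],None,fx=3,fy=3))
E
```

```text
clock: 13.63
eef_pos: [572.5, -12.3, 289.1]
tool_rot: [3.141, -0.001, 1.006]
force: [2.9, -2.5, 0.5]
width: 44.2
[-0.49601466 -0.54429133 -0.34541256] [ 2.89314773 -2.45408231  0.46920676] 13.6333
```

View pics/w12c.png

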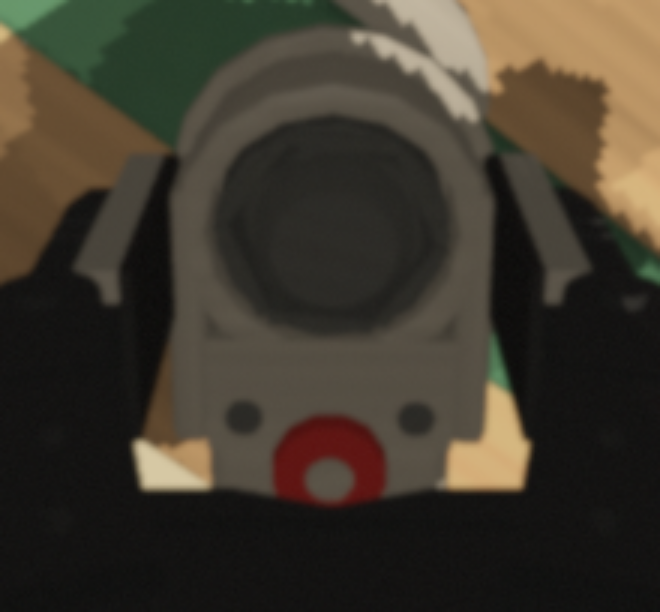

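```bash
python3 -m jog '[0,0.2,0,-4,30, 0,0.45,-0.1,-8,30, 0,0.65,-0.1,-12,30, 0,0.85,-0.2,-16,30, 0,1.1,-0.2,-20,30, 0,1.3,-0.3,-24,30, 0,1.5,-0.3,-28,30, 0.1,1.7,-0.4,-32,30, 0.2,1.95,-0.4,-36,30, 0.3,2.15,-0.5,-40,30, 0.4,2.35,-0.5,-44,30, 0.5,2.5,-0.6,-48,30, 0.65,2.65,-0.7,-52,30, 0.75,2.8,-0.7,-56,30, 0.9,2.95,-0.8,-60,30]'; python3 -m jog '[0,0.2,0,-4,30, 0,0.45,-0.1,-8,30, 0,0.65,-0.1,-12,30, 0,0.85,-0.2,-16,30, 0,1.1,-0.2,-20,30, 0,1.3,-0.3,-24,30, 0,1.5,-0.3,-28,30,0,1.6,-0.4,-30,30]';  python3 - <<'E'
from h import *
s,p,im,d=snap('wrist','w13');print(s['torque'],s['force'],s['clock'],s['qpos'])
E
```

```text
clock: 14.93
eef_pos: [574.6, -12.6, 289.9]
tool_rot: [-3.14, -0.001, 2.054]
force: [-0.6, -2.1, 2.4]
width: 44.3
clock: 15.6
eef_pos: [575.6, -11.9, 290.3]
tool_rot: [-3.14, -0.003, 2.577]
force: [-1.9, -1.9, 5.7]
width: 44.1
[-0.21765747  0.32586198 -0.37772066] [-1.91679211 -1.9036457   5.66317395] 15.6 [ 0.32083681  0.73044926 -0.55751672  1.82109722  0.54330829  0.75103831
  0.47511073]
```

View pics/w13.png

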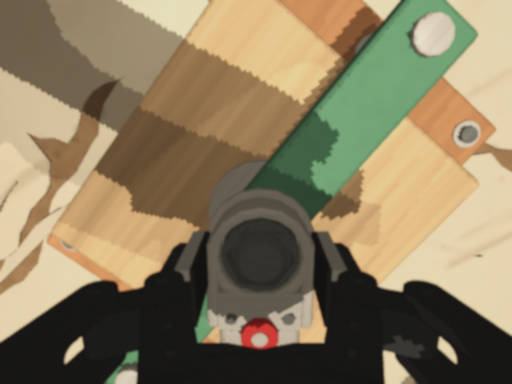

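```bash
python3 -m jog '[0,0,0,0,50, 0,0,0,0,60, 0,0,0,0,85, 0,0,0,0,85, 0,0,0,0,85, 0,0,0,0,85, 0,0,-15,0,85, 0,0,-35,0,85, 0,0,-60,0,85, 0,0,-90,0,85, 0,0,-110,0,85, 0,0,-110,0,85, 0,0,-110,0,85]'
python3 - <<'E'
from h import *
s,p,im,d=snap('wrist','w14');print(s['eef_pos'],s['tool_rot'],s['force'],s['clock'])
cv2.imwrite('pics/w14c.png',cv2.resize(im[60:320,150:400],None,fx=2.3,fy=2.3,interpolation=cv2.INTER_CUBIC))
s,p,im,d=snap('scene','s14');cv2.imwrite('pics/s14c.png',cv2.resize(im[150:230,220:320],None,fx=6,fy=6))
E
```

```text
clock: 16.73
eef_pos: [576.9, -12.3, 401.2]
tool_rot: [3.141, 0.002, 2.575]
force: [0.4, -0.1, -0.8]
width: 85.3
[576.86182161 -12.29211255 401.18823211] [3.14052518e+00 2.19643726e-03 2.57514745e+00] [ 0.39607383 -0.08986315 -0.83499387] 16.7333
```

View pics/w14c.png

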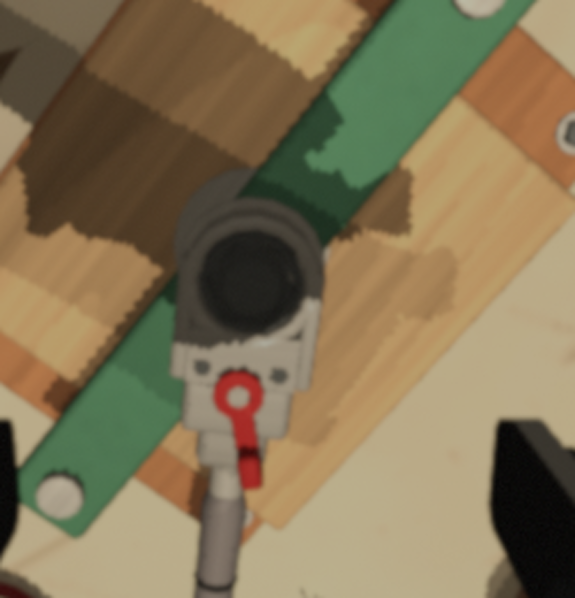

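View pics/s14c.png

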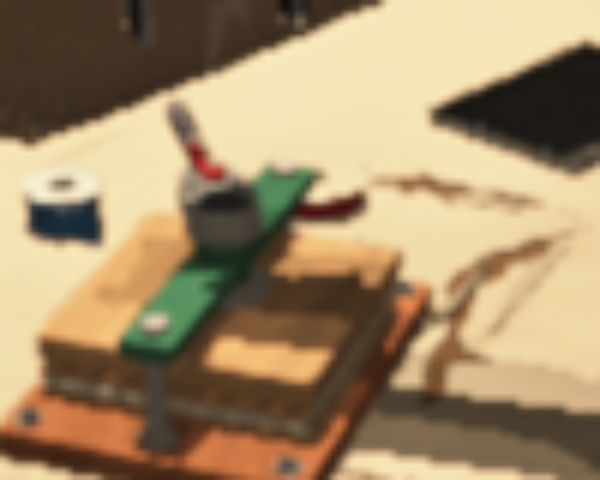

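Run:
```python
from h import *
z=np.load('pics/w14.npz'); im=z['im']; p={'K':z['K'],'T':z['T']}
c=im[150:215,225:295].astype(float); c=np.clip((c-15)*4.0,0,255).astype(np.uint8)
cv2.imwrite('pics/w14d.png',cv2.resize(c,None,fx=8,fy=8,interpolation=cv2.INTER_CUBIC))
P=[ray(p,150+u/2.3,60+v/2.3,h) for u,v,h in [(251,281,128),(238,396,130),(249,475,136),(215,582,128),(224,500,128)]]
for q in P: print(q.round(1), np.linalg.norm((q-P[0])[:2]).round(1), np.degrees(np.arctan2(*(P[0]-q)[1::-1])).round(1))
for u,v in [(250,230),(190,345),(300,345),(240,420)]: print(dep(p,z['d'],150+u/2.3,60+v/2.3).round(1))
```

```text
[572.9 -10.9 128. ] 0.0 0.0
[602.6 -34.9 130. ] 38.1 141.1
[625.7 -45.4 136. ] 63.0 146.9
[657.8 -80.1 128. ] 109.5 140.8
[632.7 -59.9 128. ] 77.3 140.6
[560.1  -3.1 121.9]
[580.  -38.5 129. ]
[599.2  -9.1 128. ]
[609.1 -38.2 132.6]
```

View pics/w14d.png

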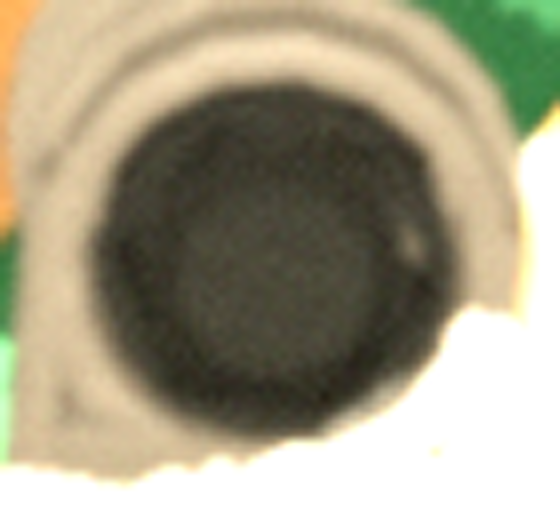

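```bash
python3 -m jog '[0,0,-20,0,85,0,0,-20,0,85,0,0,-20,0,85]'
python3 - <<'E'
from h import *
s,p,im,d=snap('wrist','w15'); q=ray(p,1,1,0)
print(s['force'],np.abs(s['qd']).max()); print(finish_job())
E
```

```text
clock: 17.08
eef_pos: [576.7, -12.3, 419.6]
tool_rot: [3.141, -0.0, 2.575]
force: [-0.5, 0.5, 0.2]
width: 85.0
[-0.49328434  0.54375901  0.18953361] 0.020763743924767247
the job is handed in; nothing more can be done
None
```

View pics/w15.png

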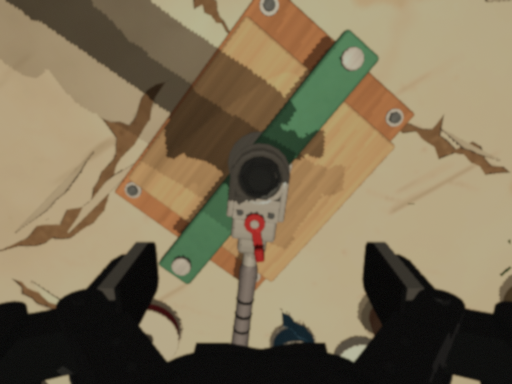

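I flipped the lever to the loosening side and fitted the spanner's eye over the hexagon. I then swung the spanner 120° counter-clockwise and handed the job in at about 17 s. `finish_job` gives no verdict, so these are my own checks.

- **Lever:** the last picture shows the tab on the loosening side, about 6° off the handle line as seen from the eye. That is what a full +0.25 rad setting gives.
- **Seating:** I measured the hexagon and socket angles by camera and turned the spanner 30° before lowering it. It slid on with only 2–5 N sideways and no hard contact. It bottomed at the predicted height (289 mm at the tool), and afterwards the eye was about 1 mm from the screw's axis.
- **Loosening:** I turned the head with the gripper on its cheeks rather than pushing the handle, and the resisting torque read 0.35–0.38 N m. Even with the full 28° of stated slack, the screw has turned at least 92° (1.6 rad).
- **Not confirmed:** I could not read the screw's angle directly, because the hexagon was too dark inside the eye after release.
- **One disagreement:** after release the spanner stood at about 141°, not the 147.5° it was swung to. I took this as the ratchet clicking back. If the screw came back with it, the worst case is about 1.49 rad, still above the required 1.45 but only narrowly.
- **End state:** the gripper stands well above the spanner and touches nothing. I moved nothing near the ribbon spool, the only bystander I saw close to the path, and did not re-measure any bystander's position.

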